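# Mount the lap plate on the lapping stand and run its winged nut home

### The arm

A 6-joint arm with a two-finger parallel gripper is mounted at the origin on a cart in front of the work surface, level with it; the furniture and walls round the work are solid. World frame = base frame: x ahead of the robot, y to its left, z up, the work surface at z = 0. Lengths are in m, angles in rad, forces in N, time in s.
With the tool pointing down it reaches from about 0.425 to 0.95 m from the base axis. Payload 3.5 kg.
Tool frame: the origin (TCP) lies on the centre line of the jaws, within the pads' length; the fingertips stand 17 mm ahead of it and the grasp point (between the pads) lies 2 mm behind it; z points along the fingers, y is the line along which they close (so a half turn about z gives the same grasp; the last joint's range is limited). The gripper opens to 85 mm and grips with 20 to 120 N. Pads are 22 mm wide; open, the fingers measure 114 mm over their backs; the gripper's body (76 mm by 85 mm) begins 54 mm behind the grasp point. The pads swing forward as they close: fully open they stand 13 mm farther back than shut.
Start: joints at [-1.254, 0.286, 1.577, -0, 1.279, -0.15], TCP at [0.304, -0.603, 0.248] pointing down, gripper open.
Joint ranges: [-2.77, 2.77], [-0.9, 2.22], [0.21, 2.48], [-1.53, 4.67], [0.24, 2.81], [-2.84, 2.84]. Speed limits (rad/s): [2.79, 2.79, 3.14, 3.14, 3.14, 3.14].

### API

Orientations are given as a unit quaternion [x, y, z, w].
In Python, from plant import ctrl gives the robot as it stands. The module is installed in compiled form; this text tells all that it offers.
- The arm moves only by the tool drive_tool, never from a script. Its argument "moves" is a list of rows, each a list of 3 entries, a list of its own where there are three numbers: the turn, a rotation vector about the tool's x, y, z in rad, then the shift along the tool's x, y, z in m, then the finger opening in m, from 0 to 0.0854. A call has 1 to 5 rows; each row shifts and turns the commanded pose from where the row before left it, along the tool's axes as they then stand; what a row does not reach is not made up. A row lasts 1/8 s, in which the tool goes at most 62.5 mm and 10.7 degrees, less where a joint would pass 70% of its speed; a pose out of reach is approached as far as the arm can. A call with a gripper value outside its range is refused whole. The fingers move at their own pace and stop on an object; "grip_force" is the grip in N (left out, the last holds). Time passes only in rows, so rows that do not move let the fingers close. It gives the time, the measured TCP pose, the force, the opening and the grip force at its end, in the units of the state.
- ctrl.get_state(): the state, without advancing time (a new reading comes with each control period).
- ctrl.read_camera(name): name is "side" or "top" or "wrist"; returns a dict with "image" (400x640x3 uint8, red, green, blue), "fx", "fy", "cx", "cy" (pixels), "R" (3x3) and "t" (3): a world point X has camera coordinates R X + t. Camera axes: x right, y down, z forward; pixel columns grow to the right and rows downward; lengths in m; the calibration is good to about 2 mm. A picture is of the moment at which its call begins. There is no depth.
- ctrl.sign_off(): hands the job in; it is judged then, once.
The state is a dict: "time": time; "qpos": joint angles; "dq": joint speeds; "joint_efforts": joint torques, N m; "eef_pos": TCP position; "tcp_rot": TCP orientation; "contact_force": force on the tool from outside, world axes, zero at the start; "wrist_torque": the same for the moment, N m; "opening": opening from 0.0 (shut) to 1.0 (fully open); "finger_force": force on a finger pad.
Only numpy, scipy, OpenCV 4.12 (cv2) and the standard library are available. Lean on these libraries where they do the work, as an engineer would, in place of code of your own. Each camera call takes 0.05 s, during which the arm holds its last target. There are 200 camera calls.

### The job

Make the little lapping stand ready for grinding rock sections: put the steel lap plate over the threaded stud, flat down on the stand with its collar upward, then put the winged cap nut on the stud and screw it fully home onto the collar. The thread starts are blunt and out of sight inside the nut, so with the nut resting on the stud turn it backward (anticlockwise from above) until it drops in, and only then run it forward (clockwise); do not force it against its stops. Leave the other things on the desk where they are.

Things in the scene. Friction and masses are not known exactly. Their poses are not given: they have to be found in the camera images.
- stand: Lapping stand, fixed on the desk: round grey base 130 mm wide with a raised flange (80 mm wide, top 22 mm above the desk) and an upright steel stud in the middle. Origin: centre of its underside, on the desk; z up. The stud does not turn in use; where its three thread starts point is not known beforehand and has nothing to do with the stand's yaw.
- stud_tip (a point): Tip of the stand's stud, on its axis, 107 mm above the desk. Down from it: a small cone, then from 99 mm a 23 mm core; three blunt ridges up to 90 mm; thread crown at 78 mm; right-hand three-start thread of 34 mm outer diameter down to 50 mm; below that a smooth 35 mm shoulder down to the flange.
- lap: Lap plate, steel, about 0.45 kg: flat disc 110 mm wide, its top 14 mm above its three tiny feet, with a round collar of 54 mm outer diameter round its 40 mm through hole; collar top at 32 mm. Lies collar upward. Origin: centre of the underside, at foot level; z up. Seated on the stand its origin is 22 mm and its collar top 54 mm above the desk.
- nut: Winged cap nut, aluminium, about 0.22 kg: round cap 50 mm wide, 63 mm high, closed on top, open below (bore 37 mm, 57 mm deep), three inner lugs 5 to 11 mm up. Stands upright. Origin: centre of the open underside; z up. Origin above the desk: lugs on the stud's crown 73 mm (on its ridges up to 85), dropped into the thread starts about 62, home on the seated lap's collar 54.
- nut_wing (a point): Middle of the nut's wing bar, on its axis, 80 mm above the nut's underside. The bar stands upright across the cap: 94 mm long along x, 14 mm thick along y, 36 mm high. Turning it anticlockwise reaches the starts within 120 degrees (then a stop); clockwise too early it mostly meets a stop. From the starts about 75 degrees clockwise bring it home. Loosely embraced it sinks by its weight.
- tape_roll: Bystander: roll of tan adhesive tape lying flat, 93 mm diameter, 48 mm high. Origin: centre of the underside.
- canister: Bystander: small grey film canister with a black lid, 36 mm diameter, 62 mm high. Origin: centre of the underside.
- grey_rock: Bystander: grey speckled rock sample, 48x62x34 mm. Origin: centre of the underside.
- brown_bottle: Bystander: brown bottle with a black dropper cap, 32 mm diameter, 70 mm high. Origin: centre of the underside.
- white_bottle: Bystander: white bottle with a red dropper cap, 29 mm diameter, 66 mm high. Origin: centre of the underside.
- red_rock: Bystander: reddish rock sample, 36x53x26 mm. Origin: centre of the underside.

How it is judged:
By the outcome, as a careful person would: the job done as asked, in the order asked, and still so for the second after the job is handed in, with the robot touching nothing.
It also fails if it takes over 67 s, if anything falls off the work surface, if the arm or the gripper's body presses on something with over 40 N, if the wrist force passes 120 N, or if a joint passes its speed limit or range.

## Working session

There is one attempt and no reset: what is moved stays moved. The work goes in short steps, Python scripts to look and compute and a tool call to move; the robot and the scene stay as the last step left them, time stands still between calls to the robot, and variables do not carry over. Pictures are saved under pics/ and viewed, at most 10 in all, crops included, and the job is handed in when it is done.

Besides the shell and the picture viewer there is one more tool, called after "Request:" as name(argument=value, ...) on one line, values as JSON. drive_tool: Moves the arm, as the interface text tells. Its arguments: {"type":"object","properties":{"moves":{"type":"array","items":{"type":"array"}},"grip_force":{"type":"number"}},"required":["moves"]}

```bash
mkdir -p pics; cat > h.py <<'E'
import numpy as np, cv2
from plant import ctrl
from scipy.spatial.transform import Rotation as Ro
def snap(cam,name):
    c=ctrl.read_camera(cam); cv2.imwrite(f'pics/{name}.png',c['image'][:,:,::-1]); 
    np.savez(f'pics/{name}.npz',**{k:v for k,v in c.items() if k!='image'}); return c
def px2w(c,u,v,z):
    R=np.array(c['R']);t=np.array(c['t']); d=R.T@np.array([(u-c['cx'])/c['fx'],(v-c['cy'])/c['fy'],1]); o=-R.T@t
    return o+d*(z-o[2])/d[2]
def w2px(c,X):
    p=np.array(c['R'])@np.array(X)+c['t']; return c['fx']*p[0]/p[2]+c['cx'],c['fy']*p[1]/p[2]+c['cy']
def st():
    s=ctrl.get_state(); print('t',s['time'],'pos',np.round(s['eef_pos'],4),'rot',np.round(s['tcp_rot'],4),'F',np.round(s['contact_force'],1),'M',np.round(s['wrist_torque'],2),'op',s['opening'],'q',np.round(s['qpos'],3))
    return s
E
python3 - <<'E'
from h import *
a=snap('top','top0');b=snap('side','side0')
cv2.imwrite('pics/both0.png',cv2.resize(np.vstack([a['image'],b['image']])[:,:,::-1],(480,600)))
for c in(a,b): print(np.round(-np.array(c['R']).T@c['t'],3),c['fx'])
s=st()
print(Ro.from_quat(s['tcp_rot']).as_matrix().round(3))
E
```

```text
[ 0.444 -0.076  1.18 ] 478.9319045474645
[0.522 0.681 0.748] 378.6390417218305
t 0.1 pos [ 0.3036 -0.6022  0.247 ] rot [ 9.729e-01  2.313e-01 -1.000e-04 -1.100e-03] F [-0.3 -0.8  0.1] M [0.05 0.01 0.05] op 0.9974323501208039 q [-1.254  0.287  1.578  0.     1.279 -0.15 ]
[[ 0.893  0.45  -0.001]
 [ 0.45  -0.893  0.002]
 [ 0.    -0.002 -1.   ]]
```

View pics/top0.png

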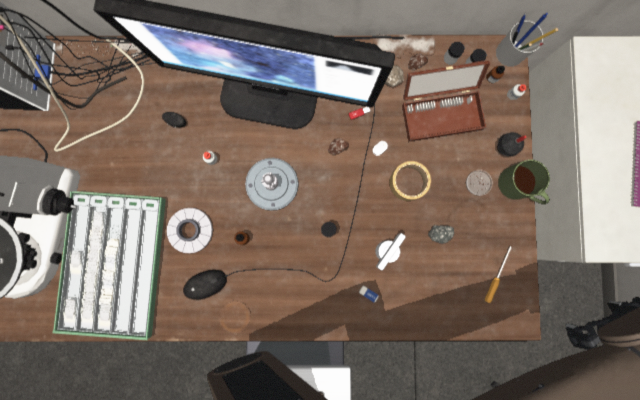

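View pics/side0.png

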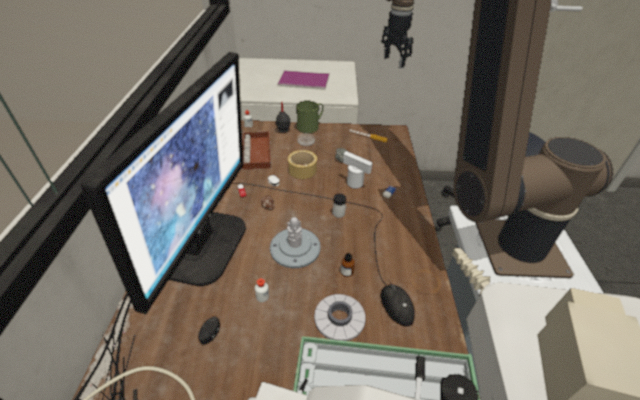

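```bash
python3 - <<'E'
from h import *
import cv2
c=dict(np.load('pics/top0.npz')); s=dict(np.load('pics/side0.npz'))
T=cv2.imread('pics/top0.png'); S=cv2.imread('pics/side0.png')
for n,u,v,z in [('stand',271.5,184,.015),('studtip',270.5,180,.107),('lapdisc',190,230.5,.014),('lapcollar',189,229.5,.032),('barA',380,267.5,.098),('barB',402.5,235,.098),('brown',243,237,.07),('canister',330,228,.062)]:
    print(n,px2w(c,u,v,z)[:2].round(4))
for n,u,v,z in [('stand',295,247,.01),('studtip',294,221,.107),('lapdisc',340,317,.014),('lapcollar',340,312,.032),('wing',356,162,.08)]:
    print('side',n,px2w(s,u,v,z)[:2].round(4))
a=cv2.resize(T[150:290,130:450],None,fx=2.5,fy=2.5,interpolation=cv2.INTER_CUBIC)
cv2.imwrite('pics/cropT.png',a)
E
```

```text
stand [0.5934 0.0299]
studtip [0.5907 0.0238]
lapdisc [0.4801 0.2274]
lapcollar [0.482  0.2252]
barA [ 0.3938 -0.2217]
barB [ 0.4662 -0.2735]
brown [0.4631 0.09  ]
canister [ 0.4837 -0.1114]
side stand [0.5919 0.0367]
side studtip [0.5916 0.0396]
side lapdisc [0.478  0.2358]
side lapcollar [0.4789 0.2347]
side wing [ 0.4297 -0.2467]
```

View pics/cropT.png

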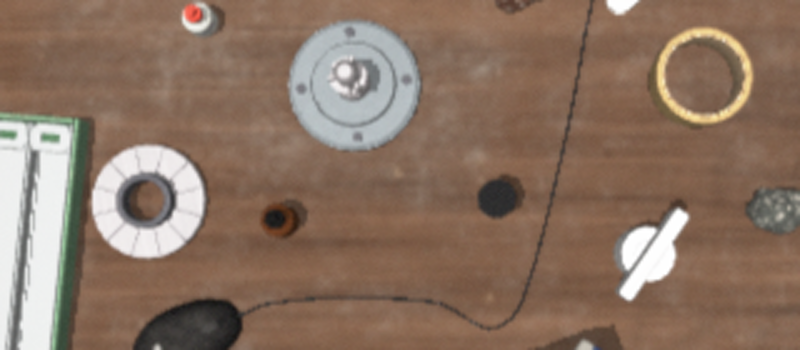

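Request:
drive_tool(moves=[[[0,0,0],[0.0466,-0.0391,0],0.0854],[[0,0,0],[0.0466,-0.0391,0],0.0854],[[0,0,0],[0.0466,-0.0391,0],0.0854],[[0,0,0],[0.0466,-0.0391,0],0.0854],[[0,0,0],[0.0466,-0.0391,0],0.0854]])

```text
time: 0.72
eef_pos: [0.4242, -0.3212, 0.2479]
tcp_rot: [0.973, 0.231, -0.0, -0.0]
contact_force: [0.4, 0.0, -0.1]
opening: 1.0
finger_force: 0.0
```

Request:
drive_tool(moves=[[[0,0,0],[0.0466,-0.0391,0],0.0854],[[0,0,0],[0.0466,-0.0391,0],0.0854],[[0,0,0],[0.0466,-0.0391,0],0.0854],[[0,0,0],[0.0466,-0.0391,0],0.0854],[[0,0,0],[0.0187,-0.0518,0],0.0854]])

```text
time: 1.35
eef_pos: [0.5141, -0.043, 0.248]
tcp_rot: [0.973, 0.232, 0.0, -0.0]
contact_force: [0.2, 0.1, 0.3]
opening: 1.001
finger_force: 0.0
```

Request:
drive_tool(moves=[[[0,0,0],[0.0187,-0.0518,0],0.0854],[[0,0,0],[0.0187,-0.0518,0],0.0854],[[0,0,0],[0.0187,-0.0518,0],0.0854],[[0,0,0],[0.0187,-0.0518,0],0.0854],[[0,0,0],[0.0187,-0.0518,0],0.0854]])

```text
time: 1.98
eef_pos: [0.4795, 0.23, 0.248]
tcp_rot: [0.973, 0.231, -0.0, 0.0]
contact_force: [0.8, -0.2, -0.0]
opening: 1.001
finger_force: 0.0
```

```bash
python3 - <<'E'
from h import *
w=snap('wrist','w1'); s=st()
print(np.round(-np.array(w['R']).T@w['t'],3),w['fx'],np.round(w['R'],2))
for X in ([.48,.228,.032],[.594,.030,.107]): print(np.round(w2px(w,X),1))
E
```

```text
t 2.025 pos [0.4781 0.2353 0.2481] rot [ 0.9724  0.2332 -0.     -0.0025] F [-2.   1.9 -0.6] M [ 0.11  0.08 -0.  ] op 1.0026798892136393 q [ 0.265 -0.029  1.926  0.005  1.245  1.363]
[0.544 0.263 0.374] 321.8553392965687 [[ 0.45 -0.89 -0.  ]
 [-0.86 -0.43  0.28]
 [-0.25 -0.13 -0.96]]
[323.2 172.9]
[592.6 176.7]
```

View pics/w1.png

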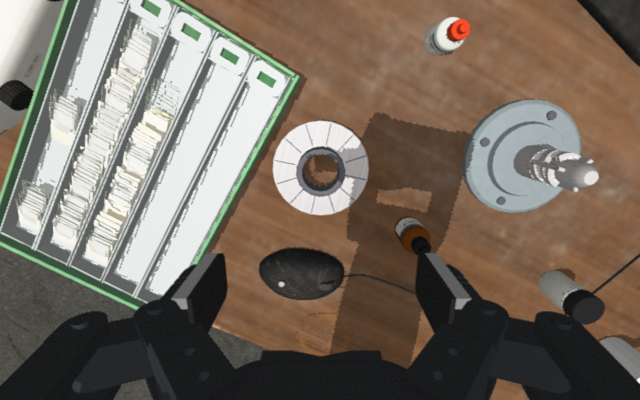

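```bash
python3 - <<'E'
from h import *
w=dict(np.load('pics/w1.npz')); I=cv2.imread('pics/w1.png')
print(px2w(w,321,168,.014),px2w(w,322.5,169,.032),'tip',px2w(w,592.5,177,.107))
# disc by bright segmentation
g=cv2.cvtColor(I,cv2.COLOR_BGR2HSV); m=((g[:,:,1]<40)&(g[:,:,2]>120)).astype(np.uint8)
m2=np.zeros_like(m); m2[115:222,262:376]=m[115:222,262:376]
p=cv2.findNonZero(m2); n,l,s,ct=cv2.connectedComponentsWithStats(m2); i=1+s[1:,4].argmax()
e=cv2.fitEllipse(cv2.convexHull(np.argwhere(l==i)[:,::-1].astype(np.int32))); print(e,px2w(w,*e[0],.014))
S=st()
E
```

```text
[0.48060822 0.23100773 0.014     ] [0.48350713 0.23065835 0.032     ] tip [0.59379418 0.02989912 0.107     ]
((320.1338806152344, 167.24411010742188), (94.81439971923828, 95.75946807861328), 87.49066925048828) [0.48094235 0.23227726 0.014     ]
t 2.025 pos [0.4781 0.2353 0.2481] rot [ 0.9724  0.2332 -0.     -0.0025] F [-2.   1.9 -0.6] M [ 0.11  0.08 -0.  ] op 1.0026798892136393 q [ 0.265 -0.029  1.926  0.005  1.245  1.363]
```

Request:
drive_tool(moves=[[[0,0,0],[0,0,0.04],0.0854],[[0,0,0],[0,0,0.04],0.0854],[[0,0,0],[0,0,0.03],0.0854],[[0,0,0],[0,0,0],0.0854],[[0,0,0],[0,0,0],0.0854]])

```text
time: 2.65
eef_pos: [0.481, 0.2284, 0.1394]
tcp_rot: [0.973, 0.231, 0.001, -0.0]
contact_force: [0.4, -0.3, 0.4]
opening: 1.001
finger_force: 0.0
```

```bash
python3 - <<'E'
from h import *
w=snap('wrist','w2'); I=w['image'][:,:,::-1]; s=st()
g=cv2.cvtColor(I,cv2.COLOR_BGR2HSV); m=((g[:,:,1]<40)&(g[:,:,2]>120)).astype(np.uint8)
print(w2px(w,[.481,.230,.014]))
n,l,ss,ct=cv2.connectedComponentsWithStats(m)
for i in np.argsort(-ss[1:,4])[:4]+1:
  e=cv2.fitEllipse(cv2.convexHull(np.argwhere(l==i)[:,::-1].astype(np.int32))); print(ss[i],np.round(e[0],1),np.round(e[1],1),px2w(w,*e[0],.014))
print(Ro.from_quat(s['tcp_rot']).as_matrix().round(3))
E
```

```text
t 2.7 pos [0.4814 0.2285 0.1401] rot [ 0.9729  0.2313  0.0015 -0.    ] F [-0.   0.4  0.6] M [0.04 0.01 0.  ] op 1.001666337401545 q [ 0.253  0.091  2.014 -0.     1.034  1.357]
(np.float64(319.76321971051317), np.float64(194.91989686365082))
[    0     0   274   352 44752] [121.9 165.1] [233.4 398.3] [0.4323518  0.38084511 0.014     ]
[  519    99   121   155 12102] [600.5 176.2] [138.8 177.6] [0.59595675 0.03656324 0.014     ]
[ 251  129  134  129 9714] [317.2 192.8] [129.1 133.6] [0.48165623 0.23266333 0.014     ]
[   0    0   90  255 9608] [ -9.2 191.4] [  60.2 1290.6] [0.36361557 0.46942244 0.014     ]
[[ 0.893  0.45   0.003]
 [ 0.45  -0.893  0.001]
 [ 0.003  0.001 -1.   ]]
```

View pics/w2.png

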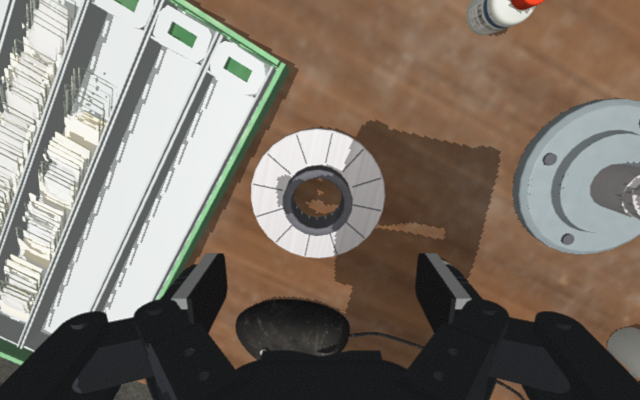

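Request:
drive_tool(moves=[[[0,0,0],[0.0013,-0.0027,0.036],0.0854],[[0,0,0],[0,0,0.035],0.0854],[[0,0,0],[0,0,0.025],0.0854],[[0,0,0],[0,0,0.01],0.0854],[[0,0,0],[0,0,0],0.0854]], grip_force=50)

```text
time: 3.32
eef_pos: [0.4809, 0.2314, 0.0331]
tcp_rot: [0.973, 0.231, 0.001, -0.0]
contact_force: [0.5, -0.0, 0.7]
opening: 0.999
finger_force: 0.0
```

Request:
drive_tool(moves=[[[0,0,0],[0,0,0],0.045],[[0,0,0],[0,0,0],0.045],[[0,0,0],[0,0,0],0.045],[[0,0,0],[0,0,0],0.045],[[0,0,0],[0,0,0],0.045]], grip_force=50)

```text
time: 3.95
eef_pos: [0.4815, 0.2317, 0.0344]
tcp_rot: [0.973, 0.232, 0.001, -0.0]
contact_force: [-1.4, 0.9, 5.5]
opening: 0.609
finger_force: 51.1
```

```bash
python3 - <<'E'
from h import *
st()
E
```

```text
t 3.95 pos [0.4815 0.2317 0.0344] rot [ 9.728e-01  2.315e-01  1.400e-03 -1.000e-04] F [-1.4  0.9  5.5] M [0.05 0.28 0.08] op 0.6087056151937551 q [0.259 0.263 2.048 0.    0.828 1.362]
```

Request:
drive_tool(moves=[[[0,0,0],[0,0,-0.015],0.045],[[0,0,0],[0,0,-0.03],0.045],[[0,0,0],[0,0,-0.035],0.045],[[0,0,0],[0,0,-0.035],0.045],[[0,0,0],[0,0,-0.02],0.045]], grip_force=70)

```text
time: 4.58
eef_pos: [0.4805, 0.2314, 0.1698]
tcp_rot: [0.973, 0.231, 0.001, -0.0]
contact_force: [0.1, 1.0, -4.1]
opening: 0.598
finger_force: 73.9
```

Request:
drive_tool(moves=[[[0,0,0],[0,0.02,0],0.045],[[0,0,0],[0.0015,0.035,0],0.045],[[0,0,0],[0.0025,0.04,0],0.045],[[0,0,0],[0.0025,0.04,0],0.045],[[0,0,0],[0.002,0.04,0],0.045]])

```text
time: 5.2
eef_pos: [0.5661, 0.0766, 0.1656]
tcp_rot: [0.973, 0.231, -0.002, -0.0]
contact_force: [0.7, 0.2, -4.6]
opening: 0.599
finger_force: 73.9
```

Request:
drive_tool(moves=[[[0,0,0],[0.0012,0.035,0],0.045],[[0,0,0],[0,0.02,0],0.045],[[0,0,0],[0,0,0],0.045],[[0,0,0],[0,0,0],0.045],[[0,0,0],[0,0,0],0.045]])

```text
time: 5.82
eef_pos: [0.5918, 0.0313, 0.1671]
tcp_rot: [0.973, 0.232, -0.0, -0.0]
contact_force: [-0.2, 0.5, -3.9]
opening: 0.595
finger_force: 73.9
```

```bash
python3 - <<'E'
from h import *
w=snap('side','s1');v=snap('wrist','w3');t=snap('top','t1'); s=st()
print(Ro.from_quat(s['tcp_rot']).as_matrix().round(3))
u=w2px(w,[.594,.030,.107]); print(u,w2px(v,[.594,.030,.107]))
a=w['image'][150:290,200:390,::-1]; a=cv2.resize(a,(760,560),interpolation=cv2.INTER_CUBIC)
b=v['image'][:,:,::-1]
cv2.imwrite('pics/m1.png',np.hstack([a[:, 180:580],cv2.resize(b[100:400,190:450],(400,560))]))
E
```

```text
t 5.975 pos [0.5921 0.031  0.1674] rot [ 0.9727  0.2319 -0.     -0.    ] F [-0.5 -0.3 -3.7] M [-0.03  0.03 -0.01] op 0.5987094794053904 q [-0.119  0.187  1.851  0.     1.104  0.984]
[[ 0.892  0.451 -0.   ]
 [ 0.451 -0.892  0.   ]
 [-0.    -0.    -1.   ]]
(np.float64(293.3326807240057), np.float64(218.1743838822326)) (np.float64(325.1294050363871), np.float64(222.50168653421267))
```

View pics/m1.png

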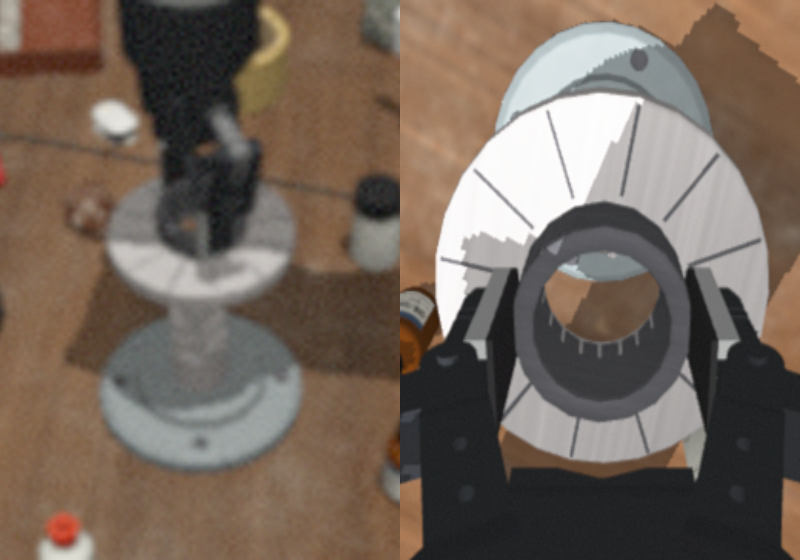

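```bash
python3 - <<'E'
from h import *
v=dict(np.load('pics/w3.npz')); print('collar',px2w(v,321.3,273,.165))
for n,r,z,lo in (('top0',(235,150,310,220),.012,110),('side0',(262,222,328,272),.010,110),('w1',(455,90,590,222),.012,110)):
    c=dict(np.load(f'pics/{n}.npz')); I=cv2.imread(f'pics/{n}.png')
    g=cv2.cvtColor(I,cv2.COLOR_BGR2HSV); x0,y0,x1,y1=r
    m=np.zeros(g.shape[:2],np.uint8); m[y0:y1,x0:x1]=((g[:,:,0]>60)&(g[:,:,0]<140)&(g[:,:,2]>80))[y0:y1,x0:x1]
    k,l,ss,_=cv2.connectedComponentsWithStats(m); i=1+ss[1:,4].argmax()
    e=cv2.fitEllipse(cv2.convexHull(np.argwhere(l==i)[:,::-1].astype(np.int32)))
    print(n,ss[i],np.round(e,1) if 0 else e,px2w(c,*e[0],z).round(4))
E
```

```text
collar [0.59103904 0.03119133 0.165     ]
top0 [ 246  159   52   51 1884] ((271.3581237792969, 183.7328338623047), (51.04472351074219, 51.56123352050781), 101.98796844482422) [0.5944 0.0305 0.012 ]
side0 [ 271  230   49   37 1227] ((294.7466125488281, 247.5769500732422), (38.400081634521484, 48.734561920166016), 86.55533599853516) [0.5924 0.0387 0.01  ]
w1 [ 465  100  116  112 8200] ((521.6508178710938, 155.26536560058594), (104.8121566772461, 123.67227935791016), 50.408477783203125) [0.5953 0.0352 0.012 ]
```

Request:
drive_tool(moves=[[[0,0,0],[-0.03,0,0],0.045],[[0,0,0],[-0.04,0,0],0.045],[[0,0,0],[-0.03,0,0],0.045],[[0,0,0],[0,0,0],0.045],[[0,0,0],[0,0,0],0.045]])

```text
time: 6.6
eef_pos: [0.5037, -0.0145, 0.1679]
tcp_rot: [0.973, 0.231, 0.001, 0.0]
contact_force: [-0.6, 0.4, -4.2]
opening: 0.603
finger_force: 73.9
```

```bash
python3 - <<'E'
from h import *
v=snap('wrist','w4');s=st()
print(np.round(-np.array(v['R']).T@v['t'],3))
b=v['image'][:,:,::-1][0:260,190:450]
cv2.imwrite('pics/m2.png',cv2.resize(b,(600,600),interpolation=cv2.INTER_CUBIC))
for X in ([.594,.030,.107],[.594,.034,.107],[.594,.030,.022],[.594,.034,.022]): print(np.round(w2px(v,X),1))
E
```

```text
t 6.65 pos [ 0.5039 -0.0145  0.1679] rot [9.728e-01 2.315e-01 7.000e-04 2.000e-04] F [ 0.8 -0.1 -3.7] M [-0.07 -0.04 -0.01] op 0.6005601226189216 q [-0.23  -0.01   2.062  0.     1.088  0.873]
[0.568 0.018 0.294]
[323.5  47.3]
[316.8  43.6]
[322.6  65.5]
[318.   63.1]
```

View pics/m2.png

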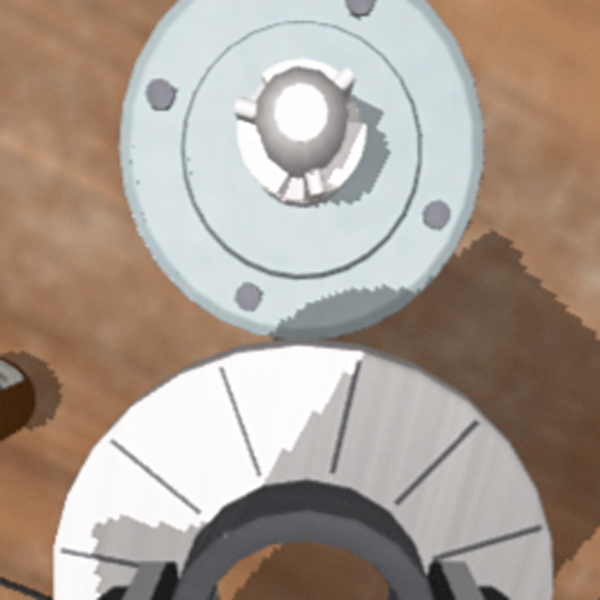

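```bash
python3 - <<'E'
from h import *
v=dict(np.load('pics/w4.npz'));s=st();R=Ro.from_quat(s['tcp_rot']).as_matrix()
a=px2w(v,320.4,48.5,.107);b=px2w(v,320.6,64.6,.022);print(a,b)
m=(a+b)/2
lap=s['eef_pos']+R@[0,0,0]
print('tool shift',(R.T@(m-s['eef_pos'])).round(4))
w3=dict(np.load('pics/w3.npz'))
E
```

```text
t 6.65 pos [ 0.5039 -0.0145  0.1679] rot [9.728e-01 2.315e-01 7.000e-04 2.000e-04] F [ 0.8 -0.1 -3.7] M [-0.07 -0.04 -0.01] op 0.6005601226189216 q [-0.23  -0.01   2.062  0.     1.088  0.873]
[0.59275299 0.03121045 0.107     ] [0.59390758 0.03169334 0.022     ]
tool shift [ 0.1004 -0.0008  0.1035]
```

Request:
drive_tool(moves=[[[0,0,0],[0.03,0,0],0.045],[[0,0,0],[0.042,-0.0008,0],0.045],[[0,0,0],[0.029,0,0],0.045],[[0,0,0],[0,0,0.01],0.045],[[0,0,0],[0,0,0.01],0.045]])

```text
time: 7.28
eef_pos: [0.5926, 0.0318, 0.1461]
tcp_rot: [0.973, 0.232, -0.001, -0.0]
contact_force: [-0.9, -0.1, -4.5]
opening: 0.597
finger_force: 73.9
```

Request:
drive_tool(moves=[[[0,0,0],[0,0,0.01],0.045],[[0,0,0],[0,0,0.01],0.045],[[0,0,0],[0,0,0.01],0.045],[[0,0,0],[0,0,0.01],0.045],[[0,0,0],[0,0,0],0.045]])

```text
time: 7.9
eef_pos: [0.5925, 0.0314, 0.1062]
tcp_rot: [0.973, 0.231, -0.001, -0.0]
contact_force: [-0.4, -0.4, -3.4]
opening: 0.6
finger_force: 73.9
```

```bash
python3 - <<'E'
from h import *
st()
E
```

```text
t 7.9 pos [0.5925 0.0314 0.1062] rot [ 9.729e-01  2.312e-01 -6.000e-04 -3.000e-04] F [-0.4 -0.4 -3.4] M [-0.03  0.04 -0.03] op 0.6002511778166648 q [-0.118  0.265  1.882  0.     0.996  0.986]
```

Request:
drive_tool(moves=[[[0,0,0],[0.0005,0,0.012],0.045],[[0,0,0],[0,0,0.012],0.045],[[0,0,0],[0,0,0.012],0.045],[[0,0,0],[0,0,0.008],0.045],[[0,0,0],[0,0,0.003],0.045]])

```text
time: 8.52
eef_pos: [0.5931, 0.0317, 0.0595]
tcp_rot: [0.973, 0.231, -0.001, -0.0]
contact_force: [1.5, 0.4, -3.1]
opening: 0.599
finger_force: 73.9
```

Request:
drive_tool(moves=[[[0,0,0],[0,0,0.002],0.045],[[0,0,0],[0,0,0],0.045]])

```text
time: 8.78
eef_pos: [0.5934, 0.0316, 0.0584]
tcp_rot: [0.973, 0.231, 0.0, 0.0]
contact_force: [-0.7, 0.6, -4.1]
opening: 0.598
finger_force: 73.9
```

Request:
drive_tool(moves=[[[0,0,0],[0,0,0.0015],0.045],[[0,0,0],[0,0,0],0.06],[[0,0,0],[0,0,0],0.085],[[0,0,0],[0,0,0],0.085],[[0,0,0],[0,0,0],0.085]])

```text
time: 9.4
eef_pos: [0.5937, 0.0316, 0.0572]
tcp_rot: [0.973, 0.231, 0.0, 0.0]
contact_force: [0.3, -0.5, -0.7]
opening: 0.995
finger_force: 0.0
```

Request:
drive_tool(moves=[[[0,0,0],[0,0,-0.02],0.085],[[0,0,0],[0,0,-0.04],0.085],[[0,0,0],[0,0,-0.06],0.085],[[0,0,0],[0,0,-0.05],0.085],[[0,0,0],[0,0,0],0.085]])

```text
time: 10.02
eef_pos: [0.5966, 0.0314, 0.2351]
tcp_rot: [0.973, 0.231, 0.006, 0.002]
contact_force: [0.9, -0.2, -0.1]
opening: 0.993
finger_force: 0.0
```

```bash
python3 - <<'E'
from h import *
v=snap('wrist','w5');s=st();R=Ro.from_quat(s['tcp_rot']).as_matrix()
I=v['image'][:,:,::-1]
u=w2px(v,[.593,.0315,.054]);print(u,w2px(v,[.593,.0315,.107]))
t=dict(np.load('pics/top0.npz'))
A=px2w(t,380.8,268.4,.098);B=px2w(t,402.4,234.8,.098);print(A,B,np.degrees(np.arctan2(*(B-A)[[1,0]])))
print('nut shift',R.T@(np.array([.4305,-.246,s['eef_pos'][2]])-s['eef_pos']))
cv2.imwrite('pics/m3.png',I[60:400,120:520])
E
```

```text
t 10.075 pos [0.5949 0.0315 0.2314] rot [0.9729 0.2313 0.0036 0.0013] F [-0.6 -0.3 -0.5] M [-0.01 -0.03  0.  ] op 0.9972000123237147 q [-0.117  0.124  1.798 -0.     1.212  0.987]
(np.float64(318.28213473393885), np.float64(185.144984443648)) (np.float64(318.2533772989185), np.float64(200.08099032324492))
[ 0.3917784 -0.2234737  0.098    ] [ 0.46668824 -0.27329168  0.098     ] -33.62546311487385
nut shift [-0.2717368   0.17379729 -0.00100222]
```

View pics/m3.png

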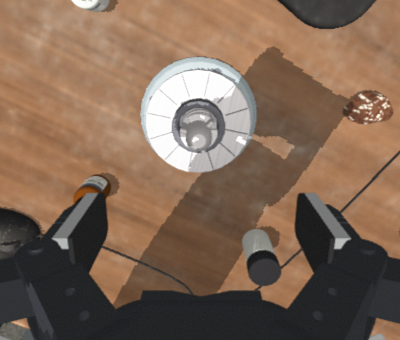

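Request:
drive_tool(moves=[[[0,0,0],[-0.045,0.029,0],0.085],[[0,0,0],[-0.045,0.029,0],0.085],[[0,0,0],[-0.045,0.029,0],0.085],[[0,0,0],[-0.045,0.029,0],0.085],[[0,0,0],[-0.045,0.029,0],0.085]])

```text
time: 10.7
eef_pos: [0.4558, -0.1998, 0.2255]
tcp_rot: [0.973, 0.231, -0.001, -0.001]
contact_force: [0.3, -0.2, 0.1]
opening: 0.994
finger_force: 0.0
```

Request:
drive_tool(moves=[[[0,0,0],[-0.045,0.029,0],0.085],[[0,0,0.175],[0,0,0],0.085],[[0,0,0.175],[0,0,0],0.085],[[0,0,0.175],[0,0,0],0.085],[[0,0,0.175],[0,0,0],0.085]])

```text
time: 11.32
eef_pos: [0.4297, -0.2447, 0.2253]
tcp_rot: [0.993, -0.119, -0.001, -0.001]
contact_force: [0.6, 0.7, 0.2]
opening: 0.997
finger_force: 0.0
```

Request:
drive_tool(moves=[[[0,0,0.175],[0,0,0],0.06],[[0,0,0.175],[0,0,0],0.06],[[0,0,0],[0,0,0],0.06],[[0,0,0],[0,0,0],0.06]])

```text
time: 11.82
eef_pos: [0.4302, -0.245, 0.2261]
tcp_rot: [0.958, -0.286, -0.001, -0.0]
contact_force: [-0.1, -0.5, -0.5]
opening: 0.702
finger_force: 0.0
```

```bash
python3 - <<'E'
from h import *
v=snap('wrist','w6');s=st()
print(w2px(v,[.430,-.246,.098]),w2px(v,[.43,-.246,.063]))
I=v['image'][:,:,::-1]
cv2.imwrite('pics/m4.png',cv2.resize(I[80:330,200:440],(576,600),interpolation=cv2.INTER_CUBIC))
E
```

```text
t 11.875 pos [ 0.4303 -0.245   0.2263] rot [ 9.581e-01 -2.865e-01 -5.000e-04 -2.000e-04] F [ 0.1 -0.4 -0.6] M [-0.   -0.01 -0.02] op 0.702331238390314 q [-0.723 -0.097  2.031  0.     1.209  1.429]
(np.float64(322.10997992486136), np.float64(193.56347589058456)) (np.float64(321.9823191233869), np.float64(183.32816165332295))
```

View pics/m4.png

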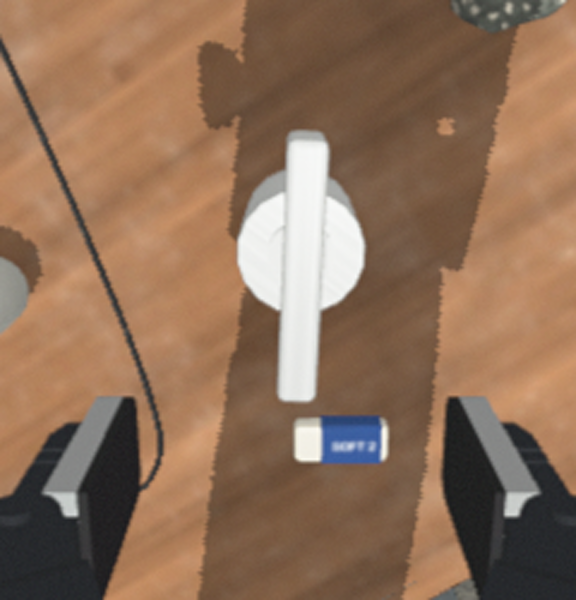

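```bash
python3 - <<'E'
from h import *
v=dict(np.load('pics/w6.npz'));s=st();R=Ro.from_quat(s['tcp_rot']).as_matrix()
A=px2w(v,308/2.4+200,140/2.4+80,.098);B=px2w(v,297/2.4+200,397/2.4+80,.098)
print(A,B,np.linalg.norm(A-B)); d=R.T@(A-B); print('ang in tool',np.arctan2(d[1],d[0])); print('shift',(R.T@((A+B)/2-s['eef_pos'])).round(4))
c=px2w(v,301/2.4+200,250/2.4+80,.063);print(c,R.T@(c-s['eef_pos']))
E
```

```text
t 11.875 pos [ 0.4303 -0.245   0.2263] rot [ 9.581e-01 -2.865e-01 -5.000e-04 -2.000e-04] F [ 0.1 -0.4 -0.6] M [-0.   -0.01 -0.02] op 0.702331238390314 q [-0.723 -0.097  2.031  0.     1.209  1.429]
[ 0.46482806 -0.27458932  0.098     ] [ 0.3903736  -0.22176956  0.098     ] 0.09128742411988536
ang in tool 0.03583099058077629
shift [-0.0004  0.0041  0.1283]
[ 0.42758862 -0.24822163  0.063     ] [-0.00036049  0.00417967  0.16332917]
```

Request:
drive_tool(moves=[[[0,0,0.036],[0,0.004,0.03],0.06],[[0,0,0],[0,0,0.04],0.06],[[0,0,0],[0,0,0.04],0.06],[[0,0,0],[0,0,0.025],0.06],[[0,0,0],[0,0,0.006],0.06]], grip_force=40)

```text
time: 12.5
eef_pos: [0.4272, -0.2476, 0.0838]
tcp_rot: [0.953, -0.304, -0.002, -0.001]
contact_force: [0.1, -0.2, 0.2]
opening: 0.698
finger_force: 0.0
```

Request:
drive_tool(moves=[[[0,0,0],[0,0,0],0.03],[[0,0,0],[0,0,0],0.01],[[0,0,0],[0,0,0],0.01],[[0,0,0],[0,0,0],0.01],[[0,0,0],[0,0,0],0.01]])

```text
time: 13.12
eef_pos: [0.4292, -0.2494, 0.0873]
tcp_rot: [0.952, -0.305, 0.001, 0.001]
contact_force: [-1.2, -0.2, 5.4]
opening: 0.156
finger_force: 42.2
```

```bash
python3 - <<'E'
from h import *
s=st();R=Ro.from_quat(s['tcp_rot']).as_matrix()
print('shift to stud',R.T@(np.array([.5933,.0315,s['eef_pos'][2]])-s['eef_pos']))
E
```

```text
t 13.125 pos [ 0.4292 -0.2494  0.0873] rot [ 9.525e-01 -3.046e-01  1.200e-03  7.000e-04] F [-1.2 -0.2  5.4] M [ 0.01  0.15 -0.  ] op 0.1557418289935351 q [-0.731  0.093  2.125 -0.     0.921  1.459]
shift to stud [-2.93206507e-02 -3.24038278e-01 -2.56373023e-04]
```

Request:
drive_tool(moves=[[[0,0,0],[0,0,-0.015],0.005],[[0,0,0],[0,0,-0.03],0.005],[[0,0,0],[0,0,-0.035],0.005],[[0,0,0],[0,0,-0.035],0.005],[[0,0,0],[0,0,-0.025],0.005]], grip_force=60)

```text
time: 13.75
eef_pos: [0.4283, -0.2484, 0.2275]
tcp_rot: [0.952, -0.305, 0.0, 0.0]
contact_force: [0.9, -0.1, -2.2]
opening: 0.152
finger_force: 60.1
```

Request:
drive_tool(moves=[[[0,0,0],[-0.002,-0.03,0],0.005],[[0,0,0],[-0.004,-0.045,0],0.005],[[0,0,0],[-0.004,-0.045,0],0.005],[[0,0,0],[-0.004,-0.045,0],0.005],[[0,0,0],[-0.004,-0.045,0],0.005]])

```text
time: 14.38
eef_pos: [0.5355, -0.0655, 0.2255]
tcp_rot: [0.952, -0.305, -0.001, -0.0]
contact_force: [0.4, -0.6, -2.9]
opening: 0.151
finger_force: 60.1
```

Request:
drive_tool(moves=[[[0,0,0],[-0.004,-0.045,0],0.005],[[0,0,0],[-0.004,-0.04,0],0.005],[[0,0,0],[-0.003,-0.029,0],0.005],[[0,0,0],[0,0,0],0.005],[[0,0,0],[0,0,0],0.005]])

```text
time: 15.0
eef_pos: [0.5921, 0.0319, 0.2253]
tcp_rot: [0.952, -0.305, -0.001, 0.0]
contact_force: [-0.7, -0.4, -2.2]
opening: 0.153
finger_force: 60.1
```

```bash
python3 - <<'E'
from h import *
v=snap('wrist','w7');sd=snap('side','s7');s=st();R=Ro.from_quat(s['tcp_rot']).as_matrix()
print('shift to stud',R.T@(np.array([.5933,.0315,s['eef_pos'][2]])-s['eef_pos']))
I=v['image'][:,:,::-1];a=sd['image'][120:290,220:370,::-1]
cv2.imwrite('pics/m5.png',np.hstack([cv2.resize(I[60:360,180:480],(400,400)),cv2.resize(a,(353,400),interpolation=cv2.INTER_CUBIC)]))
p=s['eef_pos'];print(w2px(v,[*p[:2],p[2]+.011]),w2px(v,p),w2px(sd,[.5933,.0315,.107]),w2px(sd,p))
E
```

```text
t 15.1 pos [0.5922 0.0313 0.2256] rot [ 9.523e-01 -3.052e-01 -4.000e-04  2.000e-04] F [ 0.2  0.6 -2. ] M [ 0.   -0.   -0.02] op 0.153818117538029 q [-0.118  0.128  1.805 -0.     1.21   2.073]
shift to stud [ 7.79497135e-04 -8.26189480e-04 -1.06959863e-06]
(np.float64(321.78599555267255), np.float64(286.4039425316791)) (np.float64(321.69193960016446), np.float64(272.6917169328809)) (np.float64(293.5708507561179), np.float64(218.62006162600815)) (np.float64(292.60050057685453), np.float64(180.0894146219556))
```

View pics/m5.png

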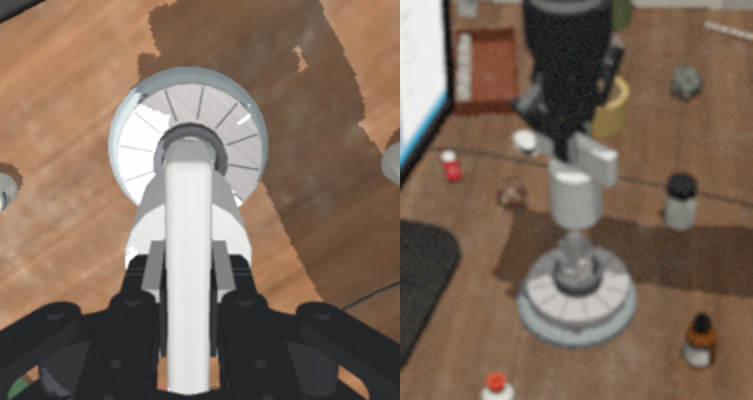

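```bash
python3 - <<'E'
from h import *
v=dict(np.load('pics/w7.npz'));s=st();R=Ro.from_quat(s['tcp_rot']).as_matrix();p=np.array(s['eef_pos'])
for x in (.043,.045,.047,.049): print(x,w2px(v,p+R@[x,0,-.011]),w2px(v,p+R@[x,0,.025]))
for x in (0,): 
  for r in(.025,): print('cap rim pts',[np.round(w2px(v,p+R@[x+r*np.cos(a),r*np.sin(a),.024]),0) for a in np.linspace(-1.57,1.57,5)],[np.round(w2px(v,p+R@[x+r*np.cos(a),r*np.sin(a),.087]),0) for a in np.linspace(-1.57,1.57,5)])
cv2.imwrite('pics/m6.png',cv2.resize(cv2.imread('pics/w7.png')[130:290,250:390],(700,800))[:600])
E
```

```text
t 15.1 pos [0.5922 0.0313 0.2256] rot [ 9.523e-01 -3.052e-01 -4.000e-04  2.000e-04] F [ 0.2  0.6 -2. ] M [ 0.   -0.   -0.02] op 0.153818117538029 q [-0.118  0.128  1.805 -0.     1.21   2.073]
0.043 (np.float64(322.043422777463), np.float64(183.38390519744974)) (np.float64(321.75132410036946), np.float64(165.24565725912993))
0.045 (np.float64(322.0576260411466), np.float64(178.07157855671323)) (np.float64(321.7612163956739), np.float64(161.06912395438042))
0.047 (np.float64(322.0719673844058), np.float64(172.70760717967198)) (np.float64(321.7711829889735), np.float64(156.8612219892808))
0.049 (np.float64(322.08644883062414), np.float64(167.2912342773451)) (np.float64(321.7812247204679), np.float64(152.62159663111))
cap rim pts [array([273., 249.]), array([286., 216.]), array([322., 202.]), array([357., 216.]), array([371., 249.])] [array([286., 210.]), array([295., 185.]), array([321., 175.]), array([347., 185.]), array([357., 210.])]
```

View pics/m6.png

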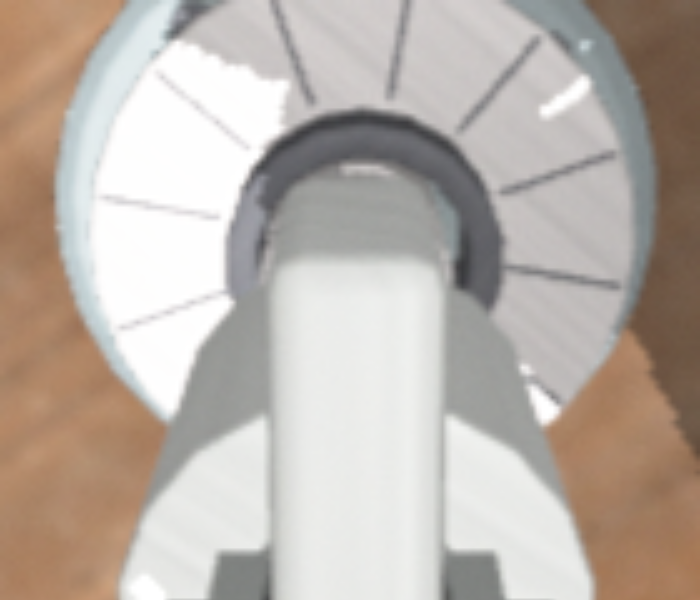

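Request:
drive_tool(moves=[[[0,0,0],[0.0033,-0.0008,0],0.005],[[0,0,0],[0,0,0.015],0.005],[[0,0,0],[0,0,0.015],0.005],[[0,0,0],[0,0,0.015],0.005],[[0,0,0],[0,0,0],0.005]])

```text
time: 15.72
eef_pos: [0.5949, 0.0307, 0.1783]
tcp_rot: [0.952, -0.305, -0.002, 0.001]
contact_force: [0.1, 0.2, -1.6]
opening: 0.147
finger_force: 60.1
```

Request:
drive_tool(moves=[[[0,0,0],[0,0,0.004],0.005],[[0,0,0],[0,0,0.003],0.005],[[0,0,0],[0,0,0],0.005]])

```text
time: 16.1
eef_pos: [0.5957, 0.0307, 0.1737]
tcp_rot: [0.952, -0.305, -0.0, 0.0]
contact_force: [-0.9, -0.8, -2.3]
opening: 0.152
finger_force: 60.1
```

Request:
drive_tool(moves=[[[0,0,0],[0,0.0007,0.003],0.005],[[0,0,0],[0,0,0.002],0.005],[[0,0,0],[0,0,0],0.005]])

```text
time: 16.48
eef_pos: [0.596, 0.0299, 0.1701]
tcp_rot: [0.952, -0.305, 0.001, 0.0]
contact_force: [-3.3, -2.1, 4.2]
opening: 0.152
finger_force: 61.1
```

Request:
drive_tool(moves=[[[0,0,0],[0,0,0.002],0.005],[[0,0,0],[0,0,0.002],0.005],[[0,0,0],[0,0,0],0.005]])

```text
time: 16.85
eef_pos: [0.5965, 0.0298, 0.1693]
tcp_rot: [0.952, -0.305, 0.001, 0.0]
contact_force: [-7.8, -1.5, 15.7]
opening: 0.154
finger_force: 62.8
```

Request:
drive_tool(moves=[[[0,0,0],[0,0,-0.002],0.005],[[0,0,0],[0,0,0],0.019],[[0,0,0],[-0.0025,0,0],0.019],[[0,0,0],[0,0,0],0.019]], grip_force=20)

```text
time: 17.35
eef_pos: [0.5933, 0.0321, 0.1662]
tcp_rot: [0.952, -0.305, -0.0, -0.0]
contact_force: [-0.0, 0.6, -0.2]
opening: 0.22
finger_force: 0.0
```

Request:
drive_tool(moves=[[[0,0,-0.1],[0,0,0],0.019],[[0,0,-0.1],[0,0,0],0.019],[[0,0,-0.1],[0,0,0],0.019],[[0,0,-0.1],[0,0,0],0.019],[[0,0,0],[0,0,0],0.019]])

```text
time: 17.98
eef_pos: [0.5933, 0.032, 0.1665]
tcp_rot: [0.994, -0.113, -0.001, -0.001]
contact_force: [-0.9, 0.6, 0.6]
opening: 0.227
finger_force: 41.8
```

```bash
python3 - <<'E'
from h import *
sd=snap('side','s8');v=snap('wrist','w8');s=st()
a=sd['image'][120:290,220:370,::-1];I=v['image'][:,:,::-1]
cv2.imwrite('pics/m7.png',np.hstack([cv2.resize(I[60:400,150:490],(400,400)),cv2.resize(a,(353,400),interpolation=cv2.INTER_CUBIC)]))
print([w2px(sd,[.5933,.0315,z]) for z in (.054,.107,.17,.185)])
E
```

```text
t 18.075 pos [0.5933 0.0319 0.1666] rot [ 9.937e-01 -1.118e-01 -4.000e-04 -8.000e-04] F [-1.1  0.6  0.9] M [ 0.12  0.21 -1.55] op 0.22526910281538048 q [-0.117  0.191  1.848  0.002  1.104  1.677]
[(np.float64(294.1538363335874), np.float64(233.73301793231266)), (np.float64(293.5708507561179), np.float64(218.62006162600815)), (np.float64(292.8158825528156), np.float64(199.048734460964)), (np.float64(292.6251902909696), np.float64(194.10534660952175))]
```

Request:
drive_tool(moves=[[[0,0,0.1],[0,0,0],0.019],[[0,0,0],[0,0,0],0.019]])

```text
time: 18.32
eef_pos: [0.5932, 0.0319, 0.1665]
tcp_rot: [0.987, -0.158, -0.0, 0.0]
contact_force: [-0.2, 0.4, 0.2]
opening: 0.226
finger_force: 18.4
```

```bash
python3 - <<'E'
from h import *
s=st()
# side view: difference between held pose (s7, nut origin z=.1391 when TCP .2256) and now: bright columns of cap
for n in('s7','s8'):
    I=cv2.imread(f'pics/{n}.png'); g=cv2.cvtColor(I,cv2.COLOR_BGR2HSV)
    m=((g[:,:,1]<40)&(g[:,:,2]>120))
    print(n); 
    for r in range(165,250,3): 
        c=np.flatnonzero(m[r,255:340]); print(r,(c.min()+255,c.max()+255,len(c)) if len(c) else None, end='; ')
    print()
c=dict(np.load('pics/s8.npz'))
for z in (.054,.062,.073,.085): print(z,'bottom front px',np.round(w2px(c,[.5933,.0315+.025,z]),1),'bar top centre',np.round(w2px(c,[.5933,.0315,z+.098]),1))
print('s7 bottom front',w2px(c,[.594,.032+.025,.139]))
E
```

```text
t 18.325 pos [0.5932 0.0319 0.1665] rot [ 9.874e-01 -1.581e-01 -4.000e-04  1.000e-04] F [-0.2  0.4  0.2] M [ 0.12  0.19 -0.57] op 0.22553818543784385 q [-0.117  0.191  1.848 -0.     1.104  1.771]
s7
165 None; 168 None; 171 None; 174 None; 177 (np.int64(268), np.int64(297), 14); 180 (np.int64(269), np.int64(303), 23); 183 (np.int64(270), np.int64(310), 29); 186 (np.int64(283), np.int64(311), 18); 189 (np.int64(283), np.int64(311), 22); 192 (np.int64(283), np.int64(311), 29); 195 (np.int64(284), np.int64(311), 28); 198 (np.int64(284), np.int64(309), 26); 201 (np.int64(284), np.int64(305), 22); 204 (np.int64(284), np.int64(305), 22); 207 (np.int64(285), np.int64(339), 26); 210 (np.int64(285), np.int64(339), 24); 213 (np.int64(287), np.int64(339), 20); 216 (np.int64(290), np.int64(339), 11); 219 (np.int64(292), np.int64(296), 5); 222 (np.int64(293), np.int64(295), 3); 225 None; 228 (np.int64(283), np.int64(309), 16); 231 (np.int64(279), np.int64(313), 21); 234 (np.int64(277), np.int64(314), 28); 237 (np.int64(275), np.int64(317), 35); 240 (np.int64(274), np.int64(318), 31); 243 (np.int64
[... 755 characters left out ...]
 225 (np.int64(285), np.int64(303), 19); 228 (np.int64(285), np.int64(309), 25); 231 (np.int64(278), np.int64(313), 32); 234 (np.int64(277), np.int64(314), 33); 237 (np.int64(274), np.int64(316), 32); 240 (np.int64(273), np.int64(318), 24); 243 (np.int64(271), np.int64(319), 33); 246 (np.int64(270), np.int64(319), 48); 249 (np.int64(270), np.int64(320), 48); 
0.054 bottom front px [293.3 241.2] bar top centre [293.  204.8]
0.062 bottom front px [293.2 239. ] bar top centre [292.9 202.3]
0.073 bottom front px [293.1 235.9] bar top centre [292.8 198.7]
0.085 bottom front px [293.  232.5] bar top centre [292.7 194.8]
s7 bottom front (np.float64(291.968221412503), np.float64(216.44280344069762))
```

Request:
drive_tool(moves=[[[0,0,0],[0,0,0.005],0.019],[[0,0,0],[0,0,0.004],0.019],[[0,0,0],[0,0,0],0.019]])

```text
time: 18.7
eef_pos: [0.5973, 0.0314, 0.1651]
tcp_rot: [0.987, -0.158, 0.005, 0.0]
contact_force: [-4.6, 0.1, 20.8]
opening: 0.218
finger_force: 20.8
```

Request:
drive_tool(moves=[[[0,0,0],[0,0,0.002],0.019],[[0,0,0],[0,0,0.002],0.019],[[0,0,0],[0,0,0],0.019]])

```text
time: 19.08
eef_pos: [0.5987, 0.0311, 0.1639]
tcp_rot: [0.987, -0.158, 0.007, 0.0]
contact_force: [-6.1, 1.1, 27.1]
opening: 0.223
finger_force: 22.8
```

```bash
python3 - <<'E'
from h import *
s=st()
E
```

```text
t 19.075 pos [0.5987 0.0311 0.1639] rot [ 9.875e-01 -1.576e-01  7.100e-03  1.000e-04] F [-6.1  1.1 27.1] M [ 0.1   1.03 -0.52] op 0.22326868636111974 q [-1.170e-01  1.980e-01  1.845e+00 -1.000e-03  1.085e+00  1.771e+00]
```

Request:
drive_tool(moves=[[[0,0,0.1],[0,0,-0.006],0.022],[[0,0,0.05],[0,0,-0.007],0.022],[[0,0,0],[0,0,0],0.022],[[0,0,0],[0,0,0],0.022]])

```text
time: 19.58
eef_pos: [0.5934, 0.0317, 0.1664]
tcp_rot: [0.973, -0.231, -0.0, 0.0]
contact_force: [0.4, -1.2, -0.1]
opening: 0.257
finger_force: 0.0
```

```bash
python3 - <<'E'
from h import *
s=st(); sd=snap('side','s9'); v=snap('wrist','w9')
A=cv2.imread('pics/s7.png'); B=sd['image'][:,:,::-1].copy()
# template: lower cap (columns 284..306, rows 200..218) of s7
T=A[197:219,280:310]; 
r=cv2.matchTemplate(B[190:260,270:320],T,cv2.TM_CCOEFF_NORMED); _,m,_,l=cv2.minMaxLoc(r); print('match',m,'row shift',l[1]+190-197,'col',l[0]+270-280)
c=sd
for z in(.054,.062,.073,.085): 
  p=np.array(w2px(c,[.5933,.0315,z+.03]))-np.array(w2px(c,[.5940,.0320,.139+.03])); print(z,p.round(1))
print(B[205:245,290].mean(1).astype(int), B[205:245,296].mean(1).astype(int))
g=v['image'].mean(2).astype(int)
for r in (150,165,175,185,195,205,215,225,240,255): print(r,g[r,285:365:2])
R=Ro.from_quat(s['tcp_rot']).as_matrix()
for z in(.062,.073,.085): print(z,[np.round(w2px(v,np.array([.5933,.0315,z+.098])+R@[.047,y,0]),1) for y in(-.007,.007)])
E
```

```text
t 19.575 pos [0.5934 0.0317 0.1664] rot [ 9.729e-01 -2.311e-01 -0.000e+00  3.000e-04] F [ 0.4 -1.2 -0.1] M [-0.05  0.09  0.  ] op 0.25748203089927046 q [-1.170e-01  1.910e-01  1.848e+00 -1.000e-03  1.103e+00  1.920e+00]
match 0.6238758563995361 row shift 21 col -1
0.054 [ 1.3 25.8]
0.062 [ 1.2 23.5]
0.073 [ 1.1 20.3]
0.085 [ 1.  16.7]
[ 44  44  48  39  44  77 114 128 139 150 156 154 163 193 218 212 181 149
 143 144 141 144 145 143 145 143 147 148 146 147 145 143 144 129 107  86
  85  66  49  78] [155 152 148 134 127 126 127 126 123 127 124 133 161 201 220 215 186 155
 150 148 150 150 149 153 154 151 149 152 151 150 152 150 151 138 117  97
  98  89  68  64]
150 [189 189 185 186 190 192 189 186 191 193 193 191 192 191 144 179 197 197
 201 198 199 190 189 194 196 193 195 137 182 194 192 193 195 195 196 190
 190 194 198 196]
165 [190 187 189 188 183 115 174 189 186 185 185 192 193 188 172 126  83  84
  85  85  74  77 132 141 147 151 155 159 158 158 158 156 156 156 157 154
 166 129 143 187]
175 [254 253 253 253 253 253 255 145  58  70  99 130 143 147 149 152 151 150
 149 147 148 142 142 1
[... 703 characters left out ...]
231 219 204 223 232
 231 211 158 181]
225 [227 229 228 227 226 226 225 223 227 186 221 223 223 224 174 137 142 184
 211 223 231 234 233 231 229 230 232 229 229 232 225 213 185 227 231 230
 228 229 229 225]
240 [255 247 249 244 186 190 181 226 225 224 223 223 174 135 141 181 210 222
 229 231 231 229 228 229 229 228 228 231 224 211 156 164 188 188 189 189
 187 220 225 224]
255 [123 125 125  86  33  31  58 255 255 255 196 134 138 179 206 221 227 230
 229 228 226 226 227 226 227 230 220 205 214 184  32  28  27 103 124 123
 123 123 123  70]
0.062 [array([304.6, 164.9]), array([338.2, 164.9])]
0.073 [array([303.2, 170.2]), array([339.7, 170.1])]
0.085 [array([301.5, 177. ]), array([341.7, 177. ])]
```

```bash
python3 - <<'E'
from h import *
for n,x in(('s7',(.5940,.0320)),('s9',(.5933,.0315))):
    I=cv2.imread(f'pics/{n}.png'); c=dict(np.load(f'pics/{n}.npz'))
    print(n,'col290-297 rows 180..250',I[180:250,290:298].mean((1,2)).astype(int))
    for z in((.136,.139,.142) if n=='s7' else (.054,.062,.073,.085)): print(z,'bottom',w2px(c,[x[0],x[1]+.0245,z])[1].round(1),'captop edge',w2px(c,[x[0],x[1]+.0245,z+.063])[1].round(1))
v=dict(np.load('pics/w9.npz'))
for z in (.062,.073):
  a=px2w(v,345,180,z+.098);b=px2w(v,323.5,255,z+.098); d=a-b; print('bar ang',z,np.degrees(np.arctan2(d[1],d[0])),a,b)
E
```

```text
s7 col290-297 rows 180..250 [110 109 104  99  97  96  95  94  98 109 125 135 151 184 216 226 217 192
 161 148 148 149 150 150 149 150 150 150 150 148 149 149 149 150 149 148
 135 114 110 118 121 118 116 112 110 109 109 109 111 115 124 128 125 124
 134 141 132 125 128 127 119 106  84  66  64  88 136 175 188 190]
0.136 bottom 217.2 captop edge 196.7
0.139 bottom 216.3 captop edge 195.7
0.142 bottom 215.4 captop edge 194.6
s9 col290-297 rows 180..250 [ 30  31  27  33  30  32  33  30  32  32  32  33  33  31  30  28  29  32
  31  41  51  68  88 102 109 111 108 106  99  99 109 119 126 127 134 137
 144 169 202 221 217 191 160 147 147 148 148 149 149 150 148 149 149 150
 148 150 149 147 138 118 100  96  84  66  63  87 136 174 187 190]
0.054 bottom 241.0 captop edge 222.9
0.062 bottom 238.8 captop edge 220.5
0.073 bottom 235.7 captop edge 217.1
0.085 bottom 232.3 captop edge 213.3
bar ang 0.062 -41.219633900612315 [0.62502336 0.00437275 0.16      ] [0.59794297 0.02809625 0.16      ]
bar ang 0.073 -41.21963390061226 [0.62771336 0.00396962 0.171     ] [0.60287987 0.02572473 0.171     ]
```

Request:
drive_tool(moves=[[[0,0,0],[0,0,0],0.05],[[0,0,0],[0,0,0],0.05],[[0,0,0],[0,0,-0.025],0.05],[[0,0,0],[0,0,-0.025],0.05],[[0,0,-0.17],[0,0,0],0.05]])

```text
time: 20.3
eef_pos: [0.595, 0.0315, 0.2199]
tcp_rot: [0.989, -0.147, 0.003, -0.0]
contact_force: [-0.2, 0.3, 0.3]
opening: 0.587
finger_force: 0.0
```

Request:
drive_tool(moves=[[[0,0,-0.17],[0,0,0],0.05],[[0,0,-0.17],[0,0,0],0.05],[[0,0,-0.17],[0,0,0],0.05],[[0,0,-0.17],[0,0,0],0.05],[[0,0,-0.17],[0,0,0],0.05]])

```text
time: 20.92
eef_pos: [0.5935, 0.0316, 0.2167]
tcp_rot: [0.962, 0.275, -0.0, 0.0]
contact_force: [-0.3, -0.2, -0.5]
opening: 0.585
finger_force: 0.0
```

Request:
drive_tool(moves=[[[0,0,-0.17],[0,0,0],0.05],[[0,0,-0.17],[0,0,0],0.05],[[0,0,-0.17],[0,0,0],0.05],[[0,0,-0.17],[0,0,0],0.05],[[0,0,-0.17],[0,0,0],0.05]])

```text
time: 21.55
eef_pos: [0.5935, 0.0317, 0.2167]
tcp_rot: [0.763, 0.647, -0.0, -0.0]
contact_force: [-0.8, 0.2, -0.1]
opening: 0.584
finger_force: 0.0
```

Request:
drive_tool(moves=[[[0,0,-0.17],[0,0,0],0.05],[[0,0,-0.17],[0,0,0],0.05],[[0,0,-0.17],[0,0,0],0.05],[[0,0,-0.17],[0,0,0],0.05],[[0,0,-0.17],[0,0,0],0.05]])

```text
time: 22.18
eef_pos: [0.5935, 0.0316, 0.2167]
tcp_rot: [0.428, 0.904, -0.0, -0.0]
contact_force: [0.1, -1.0, -0.3]
opening: 0.585
finger_force: 0.0
```

Request:
drive_tool(moves=[[[0,0,-0.17],[0,0,0],0.05],[[0,0,0],[0,0,0],0.05],[[0,0,0],[0,0,0],0.05]])

```text
time: 22.55
eef_pos: [0.5935, 0.0317, 0.2168]
tcp_rot: [0.354, 0.935, 0.0, -0.0]
contact_force: [-0.6, 0.6, 0.1]
opening: 0.59
finger_force: 0.0
```

```bash
python3 - <<'E'
from h import *
s=st(); v=snap('wrist','w10');R=Ro.from_quat(s['tcp_rot']).as_matrix()
print('stud shift',R.T@(np.array([.5933,.0315,s['eef_pos'][2]])-s['eef_pos']))
g=v['image'].mean(2).astype(int)
for z in(.062,): print([np.round(w2px(v,np.array([.5933,.0315,z+.098])+R@[x,y,0]),1) for x in(-.02,.047) for y in(-.007,.007)])
for r in (180,195,210,225,240,255,270): print(r,g[r,285:365:2])
E
```

```text
t 22.55 pos [0.5935 0.0317 0.2168] rot [ 0.3537  0.9353  0.     -0.    ] F [-0.6  0.6  0.1] M [ 0.02 -0.02  0.05] op 0.5896804465425659 q [-0.117  0.138  1.81   0.     1.194 -0.965]
stud shift [ 8.38885438e-06 -2.57937788e-04  8.21628563e-09]
[array([309.4, 257.7]), array([331.7, 257.7]), array([308.2, 150.8]), array([332.9, 150.8])]
180 [198 202 185  97 122 153 151 149 160 197 255 253 253 255 255 255 255 255
 255 255 255 255 253 255 255 255 253 175 174 174 169 247 254 254 254 254
 253 253 253 253]
195 [145 135 218 240 241 243 242 240 239 239 243 234 199 234 255 255 255 255
 255 255 255 255 253 252 255 255 255 255 255 255 255 255 255 248 253 253
 253 253 252 253]
210 [180 229 240 240 240 239 238 237 237 239 235 233 192 230 237 234 234 233
 232 232 234 255 254 255 255 255 255 255 255 255 255 255 255 255 255 247
 251 252 251 233]
225 [ 91  87  86 210 237 235 236 238 237 233 232 233 197 225 237 234 234 234
 232 233 234 225 204 201 234 233 233 232 249 255 255 246 187  92  89  90
  91  92  92  95]
240 [ 88  88  82  84  86  90  91  90  90  90  90  92 157 225 236 235 234 233
 232 234 234 226 210 136  89  91  93  96  98  99  99  97  94 106 145 140
 146 136 132 136]
255 [ 84  85  86  85  85  89  89  92  92  93  93  92 133 224 235 234 234 234
 233 235 234 228 212 140  89  89  88  88  89  88  88  86  87  90  96  93
 132 140 136 136]
270 [ 96  98  93  95  94  93  93  92  93  92  93  92 114 216 231 234 233 234
 234 234 235 229 214 158 135 134 138 137 139 139 138 136 139 140 142 141
 142 144 144 146]
```

Request:
drive_tool(moves=[[[0,0,0],[0,0,0.03],0.05],[[0,0,0],[0,0,0.03],0.05],[[0,0,0],[0,0,0.011],0.03],[[0,0,0],[0,0,0],0.017],[[0,0,0],[0,0,0],0.017]], grip_force=25)

```text
time: 23.22
eef_pos: [0.5945, 0.0316, 0.1474]
tcp_rot: [0.353, 0.936, 0.0, 0.001]
contact_force: [0.7, 0.1, 0.2]
opening: 0.202
finger_force: 0.0
```

Request:
drive_tool(moves=[[[0,0,0.1],[0,0,0],0.017],[[0,0,0.1],[0,0,0],0.017],[[0,0,0.08],[0,0,0.0005],0.017],[[0,0,0.08],[0,0,0.0005],0.017],[[0,0,0.08],[0,0,0.0005],0.017]])

```text
time: 23.85
eef_pos: [0.5944, 0.0315, 0.1462]
tcp_rot: [0.549, 0.836, 0.0, 0.001]
contact_force: [-0.2, -1.1, 0.6]
opening: 0.203
finger_force: 0.6
```

```bash
python3 - <<'E'
from h import *
st()
E
```

```text
t 23.85 pos [0.5944 0.0315 0.1462] rot [5.494e-01 8.355e-01 4.000e-04 1.300e-03] F [-0.2 -1.1  0.6] M [-0.1   0.1   0.01] op 0.2025233767802539 q [-0.117  0.215  1.86  -0.     1.064 -0.524]
```

Request:
drive_tool(moves=[[[0,0,0.1],[0,0,0.0007],0.017],[[0,0,0.1],[0,0,0.0007],0.017],[[0,0,0.1],[0,0,0.0007],0.017],[[0,0,0.1],[0,0,0.0007],0.017],[[0,0,0.1],[0,0,0.0007],0.017]])

```text
time: 24.48
eef_pos: [0.5945, 0.0315, 0.1428]
tcp_rot: [0.739, 0.673, 0.001, 0.001]
contact_force: [-0.3, -0.8, 0.4]
opening: 0.195
finger_force: 0.4
```

Request:
drive_tool(moves=[[[0,0,0.1],[0,0,0.0007],0.017],[[0,0,0.1],[0,0,0.0007],0.017],[[0,0,0.1],[0,0,0.0007],0.017]])

```text
time: 24.85
eef_pos: [0.5945, 0.0315, 0.1407]
tcp_rot: [0.832, 0.555, 0.001, 0.001]
contact_force: [-0.7, 0.1, -0.0]
opening: 0.198
finger_force: 0.5
```

```bash
python3 - <<'E'
from h import *
st()
E
```

```text
t 24.85 pos [0.5945 0.0315 0.1407] rot [0.8316 0.5553 0.0011 0.0011] F [-0.7  0.1 -0. ] M [-0.09  0.1  -0.01] op 0.1975593458335354 q [-0.117  0.222  1.862 -0.     1.054  0.276]
```

Request:
drive_tool(moves=[[[0,0,0.06],[0,0,0.0004],0.017],[[0,0,0.06],[0,0,0.0004],0.017],[[0,0,0.04],[0,0,0],0.017]])

```text
time: 25.22
eef_pos: [0.5944, 0.0316, 0.14]
tcp_rot: [0.873, 0.488, 0.001, 0.001]
contact_force: [-1.2, -0.4, 1.2]
opening: 0.199
finger_force: 1.7
```

Request:
drive_tool(moves=[[[0,0,0.04],[0,0,0],0.017],[[0,0,0.04],[0,0,0],0.017]])

```text
time: 25.48
eef_pos: [0.5944, 0.0315, 0.14]
tcp_rot: [0.892, 0.453, 0.001, 0.001]
contact_force: [-0.6, 0.1, 0.4]
opening: 0.196
finger_force: 3.1
```

```bash
python3 - <<'E'
from h import *
st()
E
```

```text
t 25.475 pos [0.5944 0.0315 0.14  ] rot [8.916e-01 4.528e-01 9.000e-04 8.000e-04] F [-0.6  0.1  0.4] M [0.07 0.18 0.1 ] op 0.19590911222822927 q [-0.117  0.223  1.863 -0.     1.053  0.514]
```

Torque just starting (0.1 N m); a bit further to snug.

Request:
drive_tool(moves=[[[0,0,0.04],[0,0,0],0.017],[[0,0,0],[0,0,0],0.017]])

```text
time: 25.72
eef_pos: [0.5944, 0.0315, 0.1399]
tcp_rot: [0.9, 0.436, 0.001, 0.001]
contact_force: [-1.2, -0.0, 2.6]
opening: 0.199
finger_force: 5.4
```

```bash
python3 - <<'E'
from h import *
st()
E
```

```text
t 25.725 pos [0.5944 0.0315 0.1399] rot [9.000e-01 4.358e-01 9.000e-04 8.000e-04] F [-1.2 -0.   2.6] M [-0.05  0.29  0.11] op 0.19942538717436512 q [-0.117  0.223  1.863 -0.     1.053  0.552]
```

Request:
drive_tool(moves=[[[0,0,0.04],[0,0,0],0.017],[[0,0,0],[0,0,0],0.017]])

```text
time: 25.98
eef_pos: [0.5944, 0.0315, 0.1399]
tcp_rot: [0.908, 0.418, 0.001, 0.001]
contact_force: [-2.5, -0.5, 5.4]
opening: 0.198
finger_force: 12.1
```

```bash
python3 - <<'E'
from h import *
st(); sd=snap('side','s11');I=sd['image']
print('rows 200..250',I[200:250,290:298].mean((1,2)).astype(int))
for z in (.054,.058,.062): print(z,'bottom',w2px(sd,[.5933,.056,z])[1].round(1),'captop edge',w2px(sd,[.5933,.056,z+.063])[1].round(1))
E
```

```text
t 25.975 pos [0.5944 0.0315 0.1399] rot [9.083e-01 4.182e-01 9.000e-04 9.000e-04] F [-2.5 -0.5  5.4] M [-0.08  0.41  0.36] op 0.19758453748355714 q [-1.170e-01  2.230e-01  1.863e+00 -1.000e-03  1.053e+00  5.910e-01]
rows 200..250 [ 36  30  33  42  62  73  80  83  91  97  99  95  93  93  91  92  96 106
 124 141 166 193 209 207 185 157 147 147 148 148 148 149 148 148 149 147
 148 147 147 146 139 116  87  66  61  86 135 174 188 190]
0.054 bottom 241.0 captop edge 222.9
0.058 bottom 239.9 captop edge 221.7
0.062 bottom 238.8 captop edge 220.5
```

Request:
drive_tool(moves=[[[0,0,0.04],[0,0,0],0.017],[[0,0,0.03],[0,0,0],0.017],[[0,0,0],[0,0,0],0.017]])

```text
time: 26.4
eef_pos: [0.5943, 0.0314, 0.1399]
tcp_rot: [0.922, 0.388, 0.001, 0.001]
contact_force: [-2.6, 0.0, 6.4]
opening: 0.202
finger_force: 30.9
```

```bash
python3 - <<'E'
from h import *
st()
E
```

```text
t 26.4 pos [0.5943 0.0314 0.1399] rot [9.218e-01 3.876e-01 5.000e-04 1.200e-03] F [-2.6  0.   6.4] M [-0.01  0.5   0.94] op 0.2019265037749432 q [-0.117  0.223  1.863 -0.002  1.053  0.659]
```

Request:
drive_tool(moves=[[[0,0,-0.1],[0,0,0],0.018],[[0,0,-0.1],[0,0,0],0.03],[[0,0,0],[0,0,0],0.05],[[0,0,0],[0,0,0],0.05],[[0,0,0],[0,0,-0.02],0.05]])

```text
time: 27.02
eef_pos: [0.5922, 0.0318, 0.1566]
tcp_rot: [0.88, 0.475, -0.002, -0.001]
contact_force: [-0.7, -0.9, -0.1]
opening: 0.586
finger_force: 0.0
```

Request:
drive_tool(moves=[[[0,0,0],[0,0,-0.04],0.05],[[0,0,0],[0,0,-0.04],0.05],[[0,0,0],[0,0,-0.03],0.05],[[0,0,0],[0,0,0],0.05],[[0,0,0],[0,0,0],0.05]])

```text
time: 27.65
eef_pos: [0.5931, 0.0318, 0.2676]
tcp_rot: [0.88, 0.475, -0.0, -0.0]
contact_force: [-0.6, 0.4, -0.8]
opening: 0.585
finger_force: 0.0
```

```bash
python3 - <<'E'
from h import *
st(); sd=snap('side','s12');I=sd['image']; t=snap('top','t12')
print('rows 200..250',I[200:250,290:298].mean((1,2)).astype(int))
# bystander check: top difference
a=cv2.imread('pics/top0.png').astype(int);b=t['image'][:,:,::-1].astype(int);d=(abs(a-b).max(2)>60).astype(np.uint8)
n,l,s,c=cv2.connectedComponentsWithStats(d)
print([(list(map(int,s[i])) ) for i in range(1,n) if s[i,4]>25])
E
```

```text
t 27.65 pos [0.5931 0.0318 0.2676] rot [ 8.798e-01  4.753e-01 -2.000e-04 -2.000e-04] F [-0.6  0.4 -0.8] M [0.   0.05 0.01] op 0.5849624411689813 q [-0.117  0.095  1.762  0.     1.285  0.463]
rows 200..250 [113 121 128 137 149 170 186 190 187 178 168 159 148 141 137 141 149 159
 165 173 189 203 208 196 168 149 148 149 150 151 151 152 150 151 150 150
 150 150 151 150 140 116  87  65  63  87 137 175 187 190]
[[167, 110, 116, 143, 3866], [188, 124, 14, 64, 80], [219, 161, 28, 6, 76], [283, 163, 12, 17, 32], [277, 179, 6, 7, 28], [281, 183, 15, 21, 67], [377, 233, 29, 37, 531], [236, 234, 8, 7, 39], [247, 249, 8, 20, 101], [184, 270, 43, 29, 588], [233, 271, 21, 70, 488], [486, 280, 13, 23, 134], [359, 286, 20, 16, 144], [616, 297, 24, 39, 533], [246, 354, 7, 10, 39], [207, 361, 27, 39, 589], [238, 365, 79, 35, 1685], [312, 368, 15, 4, 40], [316, 378, 9, 13, 52], [250, 394, 53, 6, 204]]
```

```bash
python3 -c "
from plant import ctrl
print(ctrl.sign_off())"
```

```text
the job is handed in; nothing more can be done
None
```

The lap plate is on the stand collar up, and the cap nut is screwed home on its collar at about 54 mm, tightened to about 0.9 N m. I handed the job in at 27.7 s with the gripper clear. The nut had already dropped into the starts when I released it, so my backward turn met a stop at up to 1.6 N m. I viewed 11 pictures, one over the limit of 10, and the bystanders got only a top-image comparison, which shadows and the arm blurred.

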